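# Find the preserve jar that has not sealed

## Robot

A 6-joint arm with a two-finger parallel gripper is mounted at the origin on a cart in front of the work surface, level with it; the furniture and walls round the work are solid. World frame = base frame: x ahead of the robot, y to its left, z up, the work surface at z = 0. Lengths are in m, angles in degrees, forces in N, time in s.
With the tool pointing down it reaches from about 0.375 to 0.9 m from the base axis. Payload 3.1 kg.
Tool frame: the origin (TCP) lies on the centre line of the jaws, within the pads' length; the fingertips stand 25 mm ahead of it and the grasp point (between the pads) lies 6 mm ahead of it; z points along the fingers, y is the line along which they close (so a half turn about z gives the same grasp; the last joint's range is limited). The gripper opens to 87 mm and grips with 3 to 60 N. Pads are 19 mm wide; open, the fingers measure 117 mm over their backs; the gripper's body (75 mm by 190 mm) begins 51 mm behind the grasp point.
Start: joints at [53.715, 30.224, 82.088, -0, 67.689, -10.227], TCP at [0.275, 0.561, 0.248] pointing down, gripper open.
Joint ranges: [-176.69, 176.69], [-43.24, 126.21], [12.49, 139.97], [-82, 262], [0, 151.66], [-163.58, 163.58]. Speed limits (degrees/s): [159.86, 159.86, 180, 180, 180, 180].

## Interface

Orientations are given as a 3x3 rotation matrix whose columns are the frame's x, y, z axes.
In Python, from rig import * gives the robot as it stands.
- The arm moves only by the tool step_arm, never from a script. Its argument "steps" is a list of rows, each a list of 7 numbers: the shift along the tool's x, y, z normalised to -1 to 1, where 1 is 0.3 m, then the turn, a rotation vector about the tool's x, y, z normalised to -1 to 1, where 1 is 45 degrees, then the gripper's target within -1 to 1 (shut at 1, half-way at 0, fully open at -1). A call has 1 to 8 rows; each row is the pose to reach, as a shift and turn from the pose commanded when the call began, along the tool's axes at that moment; what a row does not reach only later rows make up. A row lasts 1/12 s, in which the tool goes at most 41.7 mm and 7.16 degrees, less where a joint would pass 70% of its speed; a pose out of reach is approached as far as the arm can. A call with a number of a shift or a turn outside -1 to 1 is refused whole. A call with a gripper value outside its range is refused whole. The fingers move at their own pace and stop on an object; the grip force is fixed at half the most. Time passes only in rows, so rows that repeat a pose let the fingers close. It gives the time, the measured TCP pose, the force, the opening and the grip force at its end, in the units of the state.
- read_state(): the state, without advancing time (a new reading comes with each control period).
- capture(name): name is "scene" or "top" or "wrist"; returns a dict with "image" (480x640x3 uint8, red, green, blue), "vertical_fov" (degrees; the focal length in pixels is half the picture's height over the tangent of half this angle, whatever the lens; pixels are square), "cx", "cy" (the principal point, pixels), "k1" (the pictures are not rectified: a ray, as slopes to the right and down, at radius r is drawn at 1 + k1 r^2 times it, then the intrinsics apply), "world_from_camera" (4x4, takes a point from camera to world coordinates); the wrist camera has in their place "T_tool_cam" (4x4, takes a point from camera to tool coordinates, whose origin is the TCP and whose axes are the flange's). Camera axes: x right, y down, z forward; pixel columns grow to the right and rows downward; lengths in m; the calibration is good to about 2 mm. A picture is of the moment at which its call begins: read the wrist's pose just before it. There is no depth.
- hand_in(): hands the job in; it is judged then, once.
The state is a dict: "time_s": time; "joint_positions": joint angles; "qvel": joint speeds; "tau": joint torques, N m; "position": TCP position; "tcp_rot": TCP orientation; "force": force on the tool from outside, world axes, zero at the start; "moment": the same for the moment, N m; "opening": opening from 0.0 (shut) to 1.0 (fully open); "grasp_force": force on a finger pad.
Only numpy, scipy, OpenCV 4.12 (cv2) and the standard library are available. Lean on these libraries where they do the work, as an engineer would, in place of code of your own. Each camera call takes 0.05 s, during which the arm holds its last target. There are 200 camera calls.

## Task

Check the seals of the three preserve jars cooling on the wire rack: working along the row from its left end, press the middle of each lid in with the closed fingertips by about 4 mm, hold it there a moment and feel how hard it pushes back, never forcing a lid right in. One jar has not sealed: its lid gives far more easily than the other two. Lift that jar out and set it down gently, upright, in the free half of the fridge tray beside the butter, while the two sealed jars stay in their places on the rack and nothing else is knocked about.

Things in the scene. Friction and masses are not known exactly. Their poses are not given: they have to be found in the camera images.
- jar_a_mid (a point): preserve jar A: round upright glass jar of dark red preserve with a paper band and a brass-coloured screw cap, 60 mm across the glass, 61 mm across the cap, 96 mm high in all, about 0.3 kg. The point is on the jar's axis, half-way up, 48 mm above its underside; the glass is straight and free to grip from 27 mm below this point to 14 mm above it. z is the jar's axis. All three jars look the same; any of them may stand at any place on the rack
- panel_a_top (a point): top centre of the domed panel in the middle of jar A's cap (panel 47 mm across, its nearly flat crown 34 mm across, standing 5.5 mm proud of the cap's rim); 48 mm above the jar's middle at rest, and it goes down with the panel
- press_a (a joint): how far jar A's panel is pressed in, m: 0 at rest, 0.007 at its hard stop. The panel springs back when let go and its push-back rises in proportion to the depth: at 4 mm a sealed jar's panel pushes back with more than 10 N, that of a jar that has not sealed with less than 6 N. (Left alone, a sealed panel sags by 0.03 mm under its own weight and a slack one by 0.1 mm, far too little to see or measure)
- panel_a: the panel of jar A as a part (origin on the jar's axis, 11.5 mm below the top of the panel)
- jar_a: jar A as a whole, origin at the centre of its underside, z up
- jar_b_mid (a point): preserve jar B: round upright glass jar of dark red preserve with a paper band and a brass-coloured screw cap, 60 mm across the glass, 61 mm across the cap, 96 mm high in all, about 0.3 kg. The point is on the jar's axis, half-way up, 48 mm above its underside; the glass is straight and free to grip from 27 mm below this point to 14 mm above it. z is the jar's axis. All three jars look the same; any of them may stand at any place on the rack
- panel_b_top (a point): top centre of the domed panel in the middle of jar B's cap (panel 47 mm across, its nearly flat crown 34 mm across, standing 5.5 mm proud of the cap's rim); 48 mm above the jar's middle at rest, and it goes down with the panel
- press_b (a joint): how far jar B's panel is pressed in, m: 0 at rest, 0.007 at its hard stop. The panel springs back when let go and its push-back rises in proportion to the depth: at 4 mm a sealed jar's panel pushes back with more than 10 N, that of a jar that has not sealed with less than 6 N. (Left alone, a sealed panel sags by 0.03 mm under its own weight and a slack one by 0.1 mm, far too little to see or measure)
- panel_b: the panel of jar B as a part (origin on the jar's axis, 11.5 mm below the top of the panel)
- jar_b: jar B as a whole, origin at the centre of its underside, z up
- jar_c_mid (a point): preserve jar C: round upright glass jar of dark red preserve with a paper band and a brass-coloured screw cap, 60 mm across the glass, 61 mm across the cap, 96 mm high in all, about 0.3 kg. The point is on the jar's axis, half-way up, 48 mm above its underside; the glass is straight and free to grip from 27 mm below this point to 14 mm above it. z is the jar's axis. All three jars look the same; any of them may stand at any place on the rack
- panel_c_top (a point): top centre of the domed panel in the middle of jar C's cap (panel 47 mm across, its nearly flat crown 34 mm across, standing 5.5 mm proud of the cap's rim); 48 mm above the jar's middle at rest, and it goes down with the panel
- press_c (a joint): how far jar C's panel is pressed in, m: 0 at rest, 0.007 at its hard stop. The panel springs back when let go and its push-back rises in proportion to the depth: at 4 mm a sealed jar's panel pushes back with more than 10 N, that of a jar that has not sealed with less than 6 N. (Left alone, a sealed panel sags by 0.03 mm under its own weight and a slack one by 0.1 mm, far too little to see or measure)
- panel_c: the panel of jar C as a part (origin on the jar's axis, 11.5 mm below the top of the panel)
- jar_c: jar C as a whole, origin at the centre of its underside, z up
- rack: wire cooling rack on the table, fixed, 300 mm long (its y), 150 mm wide (its x); origin on the table under its centre, z up; the jars stand on its bars, 20 mm above the table, in a row along its y at about y = +95 mm (left end), 0 (middle) and -95 mm (right end). Its +y end is the left end as seen by the robot
- tray: white fridge tray with a blue rim, fixed, 240 mm long (its y), 170 mm wide (its x), walls 30 mm high and 4 mm thick, floor 4 mm above the table; origin on the table under its centre, z up. A block of butter (74 mm along y, 104 mm along x, 40 mm high) fills its -y half, from y = -105 mm to y = -30 mm; the free half is the +y one, from y = -30 mm to y = +116 mm, its centre at y = +45 mm
- timer_mid (a point): red and white kitchen timer behind the work, 70 mm across, 60 mm high; the point is its centre
- lemon_mid (a point): lemon behind the work, about 71 x 53 x 51 mm; the point is its centre

How it is judged:
By the outcome, as a careful person would: the job done as asked, in the order asked, and still so for the second after the job is handed in, with the robot touching nothing.
It also fails if it takes over 64 s, if anything falls off the work surface, if the arm or the gripper's body presses on something with over 40 N, if the wrist force passes 120 N, or if a joint passes its speed limit or range.

## Working session

There is one attempt and no reset: what is moved stays moved. The work goes in short steps, Python scripts to look and compute and a tool call to move; the robot and the scene stay as the last step left them, time stands still between calls to the robot, and variables do not carry over. Pictures are saved under pics/ and viewed, at most 10 in all, crops included, and the job is handed in when it is done.

Besides the shell and the picture viewer there is one more tool, called after "Emit:" in YAML: its name, and indented under it one key for each argument. step_arm: Moves the arm, as the interface text tells. Scaled input: -1 to 1 covers 0.3 m each way for a shift and 45 degrees each way for a turn. Its arguments: {"type":"object","properties":{"steps":{"type":"array"}},"required":["steps"]}

```bash
ls; mkdir -p pics; python3 - <<'E'
from rig import *
import cv2,numpy as np
s=read_state()
print(s)
ims=[]
for n in("scene","top"):
    c=capture(n); np.save(f"pics/{n}.npy",c,allow_pickle=True)
    cv2.imwrite(f"pics/{n}1.png",c["image"][:,:,::-1]); print({k:v for k,v in c.items() if k!="image"})
E
```

```text
pics
{'time_s': 0.0, 'joint_positions': array([ 5.37150657e+01,  3.02776636e+01,  8.21580718e+01, -1.16843730e-03,
        6.76881187e+01, -1.02274117e+01]), 'qvel': array([ 0.01333729,  0.08852663,  0.04539751, -0.01131881,  0.04273373,
       -0.00347684]), 'tau': array([ 5.44352060e-04, -4.40039170e+01, -1.76595247e+01,  6.34364784e-02,
        5.80394478e-02, -1.32943342e-04]), 'position': array([0.27411012, 0.56091546, 0.24657618]), 'tcp_rot': array([[-8.98356665e-01,  4.39264959e-01, -1.26406522e-03],
       [ 4.39266626e-01,  8.98355028e-01, -1.75364437e-03],
       [ 3.65264823e-04, -2.13065977e-03, -9.99997663e-01]]), 'force': array([-0.6045964 ,  1.23948698,  0.88943268]), 'moment': array([-0.02177319, -0.00159149,  0.00235001]), 'grasp_force': 0.0, 'opening': 1.000957118473436}
{'vertical_fov': 57.49009982899291, 'cx': 323.23518426863495, 'cy': 239.7680525715045, 'k1': 0.02340525995584693, 'world_from_camera': array([[ 0.77378678, -0.38923008,  0.4997539 ,  0.13793867],
       [-0.63337929, -0.48687601,  0.60148352, -0.57782025],
       [ 0.00920271, -0.78195377, -0.6232685 ,  0.70894318],
       [ 0.        ,  0.        ,  0.        ,  1.        ]])}
{'vertical_fov': 49.25169275109988, 'cx': 326.2673063843919, 'cy': 239.42917247152891, 'k1': -0.10524845413688402, 'world_from_camera': array([[-0.01996689, -0.9986998 ,  0.04690445,  0.59554786],
       [-0.99968452,  0.02065759,  0.01428748, -0.02772678],
       [-0.01523784, -0.04660438, -0.9987972 ,  1.06275468],
       [ 0.        ,  0.        ,  0.        ,  1.        ]])}
```

View pics/top1.png

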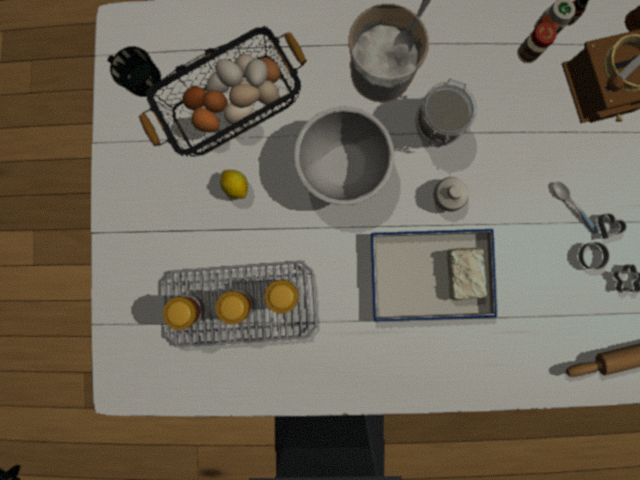

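View pics/scene1.png

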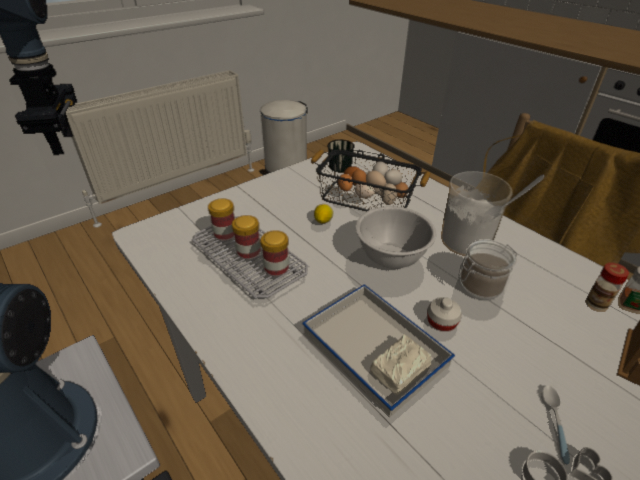

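Top view: caps at about (182,313), (233,307), (282,296); tray rim about (372–495, 230–320) with the butter on its right; lemon at (235,184). The scene view agrees: caps at (221,207), (245,224), (274,243).

```bash
cat > h.py <<'E'
import numpy as np,cv2
def ray(c,uv,Twc=None):
    f=240/np.tan(np.radians(c["vertical_fov"])/2)
    d=(np.array(uv,float)-[c["cx"],c["cy"]])/f
    r=np.linalg.norm(d); q=r
    for _ in range(20): q=r/(1+c["k1"]*q*q)
    d=d*(q/r if r else 1)
    T=c["world_from_camera"] if Twc is None else Twc
    return T[:3,3],T[:3,:3]@np.array([d[0],d[1],1])
def onz(c,uv,z,T=None):
    o,d=ray(c,uv,T); return o+d*(z-o[2])/d[2]
def blobs(im,lo,hi,amin):
    m=cv2.inRange(cv2.cvtColor(im,cv2.COLOR_RGB2HSV),np.array(lo),np.array(hi))
    m=cv2.morphologyEx(m,cv2.MORPH_OPEN,np.ones((3,3)))
    cs,_=cv2.findContours(m,cv2.RETR_EXTERNAL,cv2.CHAIN_APPROX_NONE)
    return [k for k in cs if cv2.contourArea(k)>amin]
E
python3 - <<'E'
from h import *
for n in("top","scene"):
    c=np.load(f"pics/{n}.npy",allow_pickle=True).item()
    for k in blobs(c["image"],(12,120,90),(27,255,255),150):
        (u,v),r=cv2.minEnclosingCircle(k); x,y,w,h=cv2.boundingRect(k)
        if n=="top": 
            if v>250: print(n,u,v,r,onz(c,(u,v),.107).round(4))
        else: print(n,x,y,w,h,onz(c,(x+w/2,y+h/2),.102).round(4))
    if n=="top":
        for k in blobs(c["image"],(105,90,40),(130,255,255),100):
            r=cv2.minAreaRect(k); print(r)
            if max(r[1])>90:
                p=np.array([onz(c,q,.03) for q in cv2.boxPoints(r)]); print(p.round(4),p.mean(0), np.linalg.norm(np.diff(p,axis=0),axis=1))
E
```

```text
top 251.9545440673828 454.5 22.096527099609375 [0.2484 0.1301 0.107 ]
top 512.0 451.5 128.34046936035156 [ 0.2422 -0.3485  0.107 ]
top 136.5 425.5 137.61732482910156 [0.3012 0.3459 0.107 ]
top 51.5 388.0 34.88920974731445 [0.3694 0.5122 0.107 ]
top 623.5 360.5 18.721744537353516 [ 0.4021 -0.5659  0.107 ]
top 45.0 354.0 47.75991439819336 [0.434  0.5236 0.107 ]
top 55.945533752441406 310.79620361328125 34.20493698120117 [0.5159 0.4998 0.107 ]
top 178.5 313.0 16.37843894958496 [0.5103 0.261  0.107 ]
top 231.77337646484375 307.1906433105469 16.73333740234375 [0.5198 0.1614 0.107 ]
top 281.01947021484375 296.3540954589844 16.853694915771484 [0.5382 0.0706 0.107 ]
top 44.5 282.5 47.460609436035156 [0.5696 0.5227 0.107 ]
scene 218 423 60 57 [ 0.2473 -0.2895  0.102 ]
scene 261 231 27 21 [0.5366 0.0704 0.102 ]
scene 232 216 27 20 [0.5167 0.1595 0.102 ]
scene 315 204 18 18 [0.6916 0.0869 0.102 ]
scene 1 200 244 280 [0.1825 0.009  0.102 ]
scene 208 199 25 18 [0.5078 0.2602 0.102 ]
scene 152 194 26 18 [0.4121 0.3639 0.102 ]
scene 343 167 23 15 [0.8732 0.1764 0.102 ]
scene 173 160 91 44 [0.5633 0.3714 0.102 ]
scene 307 131 98 31 [0.9903 0.2975 0.102 ]
scene 358 112 79 52 [1.1323 0.2594 0.102 ]
scene 390 0 250 66 [2.5774 0.7509 0.102 ]
```

```bash
cat >> h.py <<'E'
def plan(tgt,ydir=None,verbose=True):
    from rig import read_state
    from scipy.spatial.transform import Rotation as R
    s=read_state(); Rc=s["tcp_rot"]; 
    d=Rc.T@(np.array(tgt)-s["position"])
    out=d/0.3
    z=np.array([0,0,-1.]); 
    if ydir is None: y=Rc[:,1]*[1,1,0]
    else: y=np.array([*ydir,0.])
    y/=np.linalg.norm(y); G=np.c_[np.cross(y,z),y,z]
    rv=R.from_matrix(Rc.T@G).as_rotvec(degrees=True)/45
    print("t",round(s["time_s"],2),"pos",s["position"].round(4),"F",s["force"].round(2),"open",round(s["opening"],3),"gf",round(s["grasp_force"],1))
    print("shift",out.round(4),"turn",rv.round(4))
E
python3 - <<'E'
from h import *
plan((0.505,0.25,0.25),(0.989,0.145))
c=np.load("pics/top.npy",allow_pickle=True).item()
hsv=cv2.cvtColor(c["image"],cv2.COLOR_RGB2HSV)
print(hsv[270,368:380].tolist())
m=cv2.inRange(hsv,np.array((100,90,30)),np.array((135,255,255)))
m[:, :350]=0; m[:,520:]=0; m[:215]=0; m[335:]=0
r=cv2.minAreaRect(cv2.findNonZero(m)); print(r,m.sum()/255)
p=np.array([onz(c,q,.03) for q in cv2.boxPoints(r)]); print(p.round(4),p.mean(0),np.linalg.norm(np.diff(p,axis=0),axis=1))
E
```

```text
t 0.1 pos [0.2741 0.561  0.2467] F [-0.45  0.95  0.39] open 0.997 gf 0.0
shift [-1.1467 -0.5933 -0.0104] turn [-2.5000e-03  8.0000e-04  1.2356e+00]
[[15, 23, 89], [19, 25, 81], [25, 19, 81], [90, 4, 68], [106, 117, 61], [110, 134, 78], [106, 51, 105], [30, 8, 122], [25, 33, 130], [20, 30, 128], [24, 35, 140], [26, 25, 141]]
((433.2388916015625, 274.7969970703125), (87.93252563476562, 122.92937469482422), 88.05851745605469) 677.0
[[ 0.6551 -0.1002  0.03  ]
 [ 0.6584 -0.3453  0.03  ]
 [ 0.4842 -0.346   0.03  ]
 [ 0.4821 -0.1021  0.03  ]] [ 0.56992914 -0.2234218   0.03      ] [0.24513511 0.17423915 0.24388003]
```

Emit:
step_arm:
  steps:
    - [-0.1, -0.055, 0, 0, 0, 0.12, 1]
    - [-0.2, -0.11, 0, 0, 0, 0.24, 1]
    - [-0.3, -0.165, 0, 0, 0, 0.36, 1]
    - [-0.4, -0.22, 0, 0, 0, 0.48, 1]
    - [-0.5, -0.275, 0, 0, 0, 0.6, 1]
    - [-0.6, -0.33, 0, 0, 0, 0.72, 1]
    - [-0.7, -0.38, 0, 0, 0, 0.84, 1]
    - [-0.8, -0.43, 0, 0, 0, 0.96, 1]

```text
time_s: 0.77
position: [0.4338, 0.3386, 0.2472]
tcp_rot: [[-0.35, 0.937, -0.001], [0.937, 0.35, -0.0], [-0.0, -0.001, -1.0]]
force: [0.0, -0.1, -0.3]
opening: 0.478
grasp_force: 0.0
```

```bash
python3 - <<'E'
from h import *
plan((0.505,0.25,0.25),(0.989,0.145))
E
```

```text
t 0.77 pos [0.4338 0.3386 0.2472] F [ 0.03 -0.1  -0.32] open 0.478 gf 0.0
shift [-0.3596  0.119  -0.0094] turn [-1.200e-03  2.000e-04  2.697e-01]
```

Emit:
step_arm:
  steps:
    - [-0.12, 0.04, 0, 0, 0, 0.1, 1]
    - [-0.24, 0.08, 0, 0, 0, 0.2, 1]
    - [-0.36, 0.12, 0, 0, 0, 0.27, 1]
    - [-0.36, 0.12, 0, 0, 0, 0.27, 1]
    - [-0.36, 0.12, 0, 0, 0, 0.27, 1]
    - [-0.36, 0.12, 0, 0, 0, 0.27, 1]

```text
time_s: 1.27
position: [0.5047, 0.2518, 0.2471]
tcp_rot: [[-0.149, 0.989, -0.002], [0.989, 0.149, 0.0], [0.0, -0.002, -1.0]]
force: [-0.1, -0.2, -0.1]
opening: 0.041
grasp_force: 0.0
```

```bash
python3 - <<'E'
from h import *
from rig import *
s=read_state();c=capture("wrist")
T=np.eye(4);T[:3,:3]=s["tcp_rot"];T[:3,3]=s["position"];T=T@c["T_tool_cam"]
c["T"]=T;np.save("pics/w1.npy",c,allow_pickle=True)
cv2.imwrite("pics/w1.png",c["image"][:,:,::-1])
for k in blobs(c["image"],(12,120,90),(27,255,255),800):
    (u,v),r=cv2.minEnclosingCircle(k); e=cv2.fitEllipse(k); print(u,v,r,e,onz(c,(u,v),.108,T).round(4),onz(c,e[0],.108,T).round(4))
plan((0.51,0.26,0.15),(0.989,0.145))
print(T.round(3))
E
```

```text
55.33369445800781 400.1134033203125 44.01020431518555 ((51.342552185058594, 399.27667236328125), (59.37193298339844, 83.3291244506836), 70.76190948486328) [0.3188 0.0804 0.108 ] [0.3157 0.0807 0.108 ]
572.0 321.0 37.000099182128906 ((574.4707641601562, 317.8267517089844), (39.01954650878906, 73.13018798828125), 86.28348541259766) [0.6982 0.2082 0.108 ] [0.6992 0.211  0.108 ]
329.8348388671875 217.0782470703125 44.76310348510742 ((330.1315002441406, 218.15078735351562), (85.19740295410156, 87.73287200927734), 67.46615600585938) [0.5094 0.2596 0.108 ] [0.5097 0.2589 0.108 ]
42.5 87.0 96.82597351074219 ((40.71854782104492, 76.5539321899414), (99.02027893066406, 190.58998107910156), 5.283047676086426) [0.3185 0.3155 0.108 ] [0.3177 0.3215 0.108 ]
t 1.32 pos [0.5043 0.2524 0.2471] F [0.34 0.19 0.64] open 0.025 gf 0.0
shift [0.0221 0.0232 0.3238] turn [-0.0022 -0.0004  0.0066]
[[ 0.989  0.144  0.04   0.494]
 [ 0.149 -0.947 -0.285  0.329]
 [-0.003  0.288 -0.958  0.384]
 [ 0.     0.     0.     1.   ]]
```

View pics/w1.png

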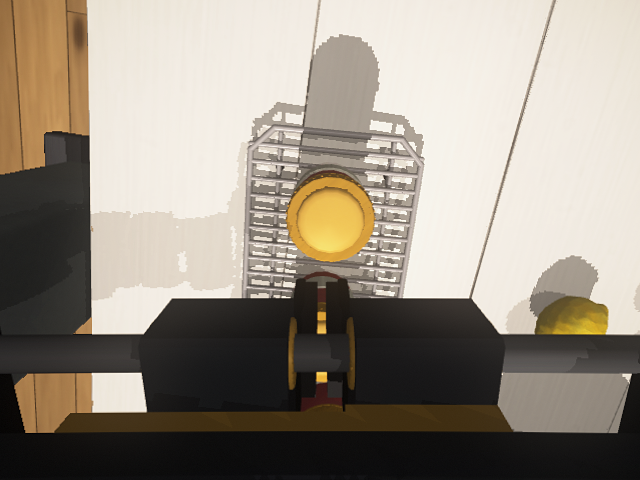

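The left cap lies at about (330,219) in the wrist view, which gives (0.5095, 0.259). This matches the other two views to within about 2 mm. The fingers are shut. Next I descend to just above the lid.

Emit:
step_arm:
  steps:
    - [0.02, 0.023, 0.1, 0, 0, 0, 1]
    - [0.022, 0.023, 0.2, 0, 0, 0, 1]
    - [0.022, 0.023, 0.29, 0, 0, 0, 1]
    - [0.022, 0.023, 0.33, 0, 0, 0, 1]
    - [0.022, 0.023, 0.333, 0, 0, 0, 1]
    - [0.022, 0.023, 0.333, 0, 0, 0, 1]
    - [0.022, 0.023, 0.333, 0, 0, 0, 1]

```text
time_s: 1.9
position: [0.5113, 0.2606, 0.1486]
tcp_rot: [[-0.151, 0.989, 0.002], [0.989, 0.151, 0.001], [0.0, 0.002, -1.0]]
force: [0.9, -0.4, 0.2]
opening: 0.005
grasp_force: 0.0
```

```bash
python3 - <<'E'
from h import *
plan((0.5095,0.26,0.137))
E
```

```text
t 1.9 pos [0.5113 0.2606 0.1486] F [ 0.92 -0.43  0.21] open 0.005 gf 0.0
shift [-0.001  -0.0063  0.0385] turn [ 0.0021 -0.0004  0.    ]
```

Emit:
step_arm:
  steps:
    - [-0.001, -0.005, 0.012, 0, 0, 0, 1]
    - [-0.001, -0.005, 0.02, 0, 0, 0, 1]
    - [-0.001, -0.005, 0.02, 0, 0, 0, 1]
    - [-0.001, -0.005, 0.02, 0, 0, 0, 1]

```text
time_s: 2.23
position: [0.5098, 0.259, 0.1421]
tcp_rot: [[-0.149, 0.989, 0.001], [0.989, 0.149, 0.0], [0.0, 0.001, -1.0]]
force: [-0.3, 0.9, 0.4]
opening: 0.006
grasp_force: 0.0
```

Emit:
step_arm:
  steps:
    - [0, 0, 0.0033, 0, 0, 0, 1]
    - [0, 0, 0.0067, 0, 0, 0, 1]
    - [0, 0, 0.0067, 0, 0, 0, 1]
    - [0, 0, 0.0067, 0, 0, 0, 1]

```text
time_s: 2.57
position: [0.5102, 0.259, 0.1402]
tcp_rot: [[-0.149, 0.989, 0.001], [0.989, 0.149, 0.0], [0.0, 0.001, -1.0]]
force: [-0.4, 0.0, 4.3]
opening: 0.007
grasp_force: 2.1
```

Emit:
step_arm:
  steps:
    - [0, 0, 0.0033, 0, 0, 0, 1]
    - [0, 0, 0.0033, 0, 0, 0, 1]
    - [0, 0, 0.0033, 0, 0, 0, 1]

```text
time_s: 2.82
position: [0.5102, 0.259, 0.1394]
tcp_rot: [[-0.149, 0.989, 0.001], [0.989, 0.149, 0.0], [0.0, 0.001, -1.0]]
force: [-0.5, -1.2, 6.8]
opening: 0.006
grasp_force: 3.5
```

Emit:
step_arm:
  steps:
    - [0, 0, 0.0033, 0, 0, 0, 1]
    - [0, 0, 0.0033, 0, 0, 0, 1]
    - [0, 0, 0.0033, 0, 0, 0, 1]

```text
time_s: 3.07
position: [0.5103, 0.259, 0.1388]
tcp_rot: [[-0.149, 0.989, 0.002], [0.989, 0.149, 0.0], [0.0, 0.002, -1.0]]
force: [-0.8, -0.2, 8.7]
opening: 0.003
grasp_force: 4.6
```

Emit:
step_arm:
  steps:
    - [0, 0, 0.004, 0, 0, 0, 1]
    - [0, 0, 0.006, 0, 0, 0, 1]
    - [0, 0, 0.006, 0, 0, 0, 1]
    - [0, 0, 0.006, 0, 0, 0, 1]
    - [0, 0, 0.006, 0, 0, 0, 1]
    - [0, 0, 0.006, 0, 0, 0, 1]

```text
time_s: 3.57
position: [0.5104, 0.2591, 0.1378]
tcp_rot: [[-0.15, 0.989, 0.002], [0.989, 0.15, 0.0], [0.0, 0.002, -1.0]]
force: [-1.7, -1.3, 12.9]
opening: 0.006
grasp_force: 6.5
```

```bash
python3 - <<'E'
from h import *
plan((0.5095,0.26,0.16))
E
```

```text
t 3.57 pos [0.5104 0.2591 0.1378] F [-1.7  -1.26 12.92] open 0.006 gf 6.5
shift [ 0.0035 -0.0024 -0.0742] turn [ 0.0028 -0.0001  0.    ]
```

Emit:
step_arm:
  steps:
    - [0, 0, 0.002, 0, 0, 0, 1]
    - [0, 0, 0.002, 0, 0, 0, 1]
    - [0, 0, 0.002, 0, 0, 0, 1]
    - [0, 0, 0.002, 0, 0, 0, 1]
    - [0, 0, 0.002, 0, 0, 0, 1]
    - [0, 0, 0.002, 0, 0, 0, 1]

```text
time_s: 4.07
position: [0.5104, 0.2591, 0.1374]
tcp_rot: [[-0.15, 0.989, 0.002], [0.989, 0.15, 0.0], [0.0, 0.002, -1.0]]
force: [-3.1, -1.6, 14.6]
opening: -0.002
grasp_force: 7.2
```

```bash
python3 - <<'E'
from h import *
plan((0.5185,0.1605,0.149),(0.989,0.145))
E
```

```text
t 4.07 pos [0.5104 0.2591 0.1374] F [-3.13 -1.62 14.61] open -0.002 gf 7.2
shift [-0.329  -0.0225 -0.0388] turn [ 0.003  -0.0001  0.0059]
```

Jar 1 pushes back with 14.6 N at about 4 mm, so it is sealed. Next is the middle jar.

Emit:
step_arm:
  steps:
    - [0, 0, -0.05, 0, 0, 0, 1]
    - [0, 0, -0.08, 0, 0, 0, 1]
    - [-0.1, -0.008, -0.08, 0, 0, 0, 1]
    - [-0.2, -0.016, -0.08, 0, 0, 0, 1]
    - [-0.3, -0.021, -0.08, 0, 0, 0, 1]
    - [-0.329, -0.021, -0.06, 0, 0, 0, 1]
    - [-0.329, -0.021, -0.035, 0, 0, 0, 1]
    - [-0.329, -0.021, -0.035, 0, 0, 0, 1]

```text
time_s: 4.73
position: [0.5173, 0.1603, 0.1441]
tcp_rot: [[-0.148, 0.989, -0.003], [0.989, 0.148, 0.0], [0.001, -0.003, -1.0]]
force: [-0.4, -0.2, -0.6]
opening: 0.001
grasp_force: 0.0
```

```bash
python3 - <<'E'
from h import *
from rig import *
s=read_state();c=capture("wrist")
T=np.eye(4);T[:3,:3]=s["tcp_rot"];T[:3,3]=s["position"];T=T@c["T_tool_cam"]
for k in blobs(c["image"],(12,120,90),(27,255,255),800):
    (u,v),r=cv2.minEnclosingCircle(k); print(u,v,r,onz(c,(u,v),.108,T).round(4))
plan((0.519,0.1605,0.142),(0.989,0.145))
E
```

```text
323.965576171875 286.8851623535156 67.16069030761719 [0.5186 0.161  0.108 ]
339.5704040527344 53.437049865722656 83.81449890136719 [0.5099 0.2587 0.108 ]
t 4.78 pos [0.5173 0.161  0.1445] F [-0.33 -0.51  0.8 ] open 0.006 gf 0.0
shift [-0.0023  0.0053  0.0084] turn [-0.0036 -0.001   0.005 ]
```

Emit:
step_arm:
  steps:
    - [0, 0.005, 0.006, 0, 0, 0, 1]
    - [0, 0.005, 0.012, 0, 0, 0, 1]
    - [0, 0.005, 0.012, 0, 0, 0, 1]
    - [0, 0.005, 0.012, 0, 0, 0, 1]

```text
time_s: 5.12
position: [0.5196, 0.1614, 0.1421]
tcp_rot: [[-0.151, 0.989, -0.0], [0.989, 0.151, 0.0], [0.0, -0.0, -1.0]]
force: [-0.5, -0.5, -0.2]
opening: 0.003
grasp_force: 0.0
```

Emit:
step_arm:
  steps:
    - [0, 0, 0.0033, 0, 0, 0, 1]
    - [0, 0, 0.005, 0, 0, 0, 1]
    - [0, 0, 0.005, 0, 0, 0, 1]
    - [0, 0, 0.005, 0, 0, 0, 1]

```text
time_s: 5.45
position: [0.5199, 0.1609, 0.1409]
tcp_rot: [[-0.149, 0.989, 0.001], [0.989, 0.149, 0.0], [0.0, 0.001, -1.0]]
force: [-0.2, 1.1, 1.5]
opening: 0.002
grasp_force: 0.8
```

Emit:
step_arm:
  steps:
    - [-0.001, -0.003, 0.003, 0, 0, 0, 1]
    - [-0.001, -0.003, 0.005, 0, 0, 0, 1]
    - [-0.001, -0.003, 0.005, 0, 0, 0, 1]
    - [-0.001, -0.003, 0.005, 0, 0, 0, 1]

```text
time_s: 5.78
position: [0.5198, 0.1605, 0.1399]
tcp_rot: [[-0.149, 0.989, 0.002], [0.989, 0.149, 0.001], [0.0, 0.002, -1.0]]
force: [0.1, 1.0, 5.6]
opening: 0.003
grasp_force: 2.6
```

Emit:
step_arm:
  steps:
    - [0, 0, 0.003, 0, 0, 0, 1]
    - [0, 0, 0.004, 0, 0, 0, 1]
    - [0, 0, 0.004, 0, 0, 0, 1]
    - [0, 0, 0.004, 0, 0, 0, 1]

```text
time_s: 6.12
position: [0.5199, 0.1607, 0.1391]
tcp_rot: [[-0.149, 0.989, 0.003], [0.989, 0.149, 0.001], [0.001, 0.003, -1.0]]
force: [-0.1, 2.0, 7.2]
opening: 0.002
grasp_force: 3.8
```

Emit:
step_arm:
  steps:
    - [0, 0, 0.004, 0, 0, 0, 1]
    - [0, 0, 0.008, 0, 0, 0, 1]
    - [0, 0, 0.008, 0, 0, 0, 1]
    - [0, 0, 0.008, 0, 0, 0, 1]
    - [0, 0, 0.008, 0, 0, 0, 1]
    - [0, 0, 0.008, 0, 0, 0, 1]
    - [0, 0, 0.008, 0, 0, 0, 1]

```text
time_s: 6.7
position: [0.52, 0.1608, 0.1375]
tcp_rot: [[-0.149, 0.989, 0.003], [0.989, 0.149, 0.001], [0.001, 0.004, -1.0]]
force: [-2.1, 2.4, 11.9]
opening: 0.003
grasp_force: 6.3
```

Emit:
step_arm:
  steps:
    - [0, 0, 0.001, 0, 0, 0, 1]
    - [0, 0, 0.001, 0, 0, 0, 1]
    - [0, 0, 0.001, 0, 0, 0, 1]
    - [0, 0, 0.001, 0, 0, 0, 1]
    - [0, 0, 0.001, 0, 0, 0, 1]
    - [0, 0, 0.001, 0, 0, 0, 1]

```text
time_s: 7.2
position: [0.52, 0.1608, 0.1373]
tcp_rot: [[-0.149, 0.989, 0.003], [0.989, 0.149, 0.001], [0.001, 0.004, -1.0]]
force: [-1.7, 2.1, 13.5]
opening: 0.004
grasp_force: 6.6
```

```bash
python3 - <<'E'
from h import *
plan((0.537,0.070,0.149),(0.989,0.145))
E
```

```text
t 7.2 pos [0.52   0.1608 0.1373] F [-1.71  2.15 13.52] open 0.004 gf 6.6
shift [-0.3076  0.011  -0.0392] turn [ 0.0046 -0.0009  0.005 ]
```

The middle jar pushes back with 13.5 N at about 4 mm, so it is sealed too. The right jar still has to be pressed.

Emit:
step_arm:
  steps:
    - [0, 0, -0.05, 0, 0, 0, 1]
    - [0, 0, -0.08, 0, 0, 0, 1]
    - [-0.1, 0.003, -0.08, 0, 0, 0, 1]
    - [-0.2, 0.007, -0.08, 0, 0, 0, 1]
    - [-0.28, 0.01, -0.08, 0, 0, 0, 1]
    - [-0.308, 0.011, -0.06, 0, 0, 0, 1]
    - [-0.308, 0.011, -0.037, 0, 0, 0, 1]
    - [-0.308, 0.011, -0.037, 0, 0, 0, 1]

```text
time_s: 7.87
position: [0.5345, 0.0693, 0.1447]
tcp_rot: [[-0.148, 0.989, -0.004], [0.989, 0.148, 0.001], [0.001, -0.004, -1.0]]
force: [-0.5, 0.5, -0.4]
opening: 0.007
grasp_force: 0.0
```

```bash
python3 - <<'E'
from h import *
from rig import *
s=read_state();c=capture("wrist")
T=np.eye(4);T[:3,:3]=s["tcp_rot"];T[:3,3]=s["position"];T=T@c["T_tool_cam"]
for k in blobs(c["image"],(12,120,90),(27,255,255),800):
    (u,v),r=cv2.minEnclosingCircle(k); print(u,v,r,onz(c,(u,v),.108,T).round(4))
plan((0.5375,0.070,0.142),(0.989,0.145))
E
```

```text
328.3525390625 285.625732421875 67.45014953613281 [0.5377 0.0707 0.108 ]
316.2506408691406 70.03394317626953 83.28262329101562 [0.519  0.1606 0.108 ]
t 7.92 pos [0.5345 0.0699 0.145 ] F [-0.64  0.47 -0.13] open 0.0 gf 0.0
shift [-0.0013  0.0099  0.0101] turn [-0.0046 -0.0015  0.0053]
```

Emit:
step_arm:
  steps:
    - [0.002, 0.008, 0.008, 0, 0, 0, 1]
    - [0.002, 0.008, 0.013, 0, 0, 0, 1]
    - [0.002, 0.008, 0.013, 0, 0, 0, 1]
    - [0.002, 0.008, 0.013, 0, 0, 0, 1]

```text
time_s: 8.25
position: [0.5381, 0.0711, 0.1424]
tcp_rot: [[-0.151, 0.989, -0.0], [0.989, 0.151, 0.0], [0.0, -0.0, -1.0]]
force: [-0.2, -0.5, 0.1]
opening: 0.009
grasp_force: 0.0
```

Emit:
step_arm:
  steps:
    - [0, 0, 0.003, 0, 0, 0, 1]
    - [0, 0, 0.005, 0, 0, 0, 1]
    - [0, 0, 0.005, 0, 0, 0, 1]
    - [0, 0, 0.005, 0, 0, 0, 1]

```text
time_s: 8.58
position: [0.5383, 0.0703, 0.1411]
tcp_rot: [[-0.149, 0.989, 0.0], [0.989, 0.149, 0.0], [0.0, 0.0, -1.0]]
force: [0.0, -0.3, -0.1]
opening: 0.007
grasp_force: 0.1
```

Emit:
step_arm:
  steps:
    - [0, 0, 0.002, 0, 0, 0, 1]
    - [0, 0, 0.004, 0, 0, 0, 1]
    - [0, 0, 0.004, 0, 0, 0, 1]
    - [0, 0, 0.004, 0, 0, 0, 1]

```text
time_s: 8.92
position: [0.5383, 0.0703, 0.1399]
tcp_rot: [[-0.149, 0.989, 0.0], [0.989, 0.149, 0.0], [0.0, 0.0, -1.0]]
force: [-0.3, 0.3, 1.9]
opening: 0.002
grasp_force: 0.7
```

Emit:
step_arm:
  steps:
    - [0, 0, 0.004, 0, 0, 0, 1]
    - [0, 0, 0.008, 0, 0, 0, 1]
    - [0, 0, 0.009, 0, 0, 0, 1]
    - [0, 0, 0.009, 0, 0, 0, 1]
    - [0, 0, 0.009, 0, 0, 0, 1]
    - [0, 0, 0.009, 0, 0, 0, 1]
    - [0, 0, 0.009, 0, 0, 0, 1]

```text
time_s: 9.5
position: [0.5384, 0.0703, 0.1372]
tcp_rot: [[-0.149, 0.989, 0.0], [0.989, 0.149, -0.0], [-0.0, 0.0, -1.0]]
force: [-0.3, 1.0, 3.4]
opening: 0.003
grasp_force: 1.8
```

Emit:
step_arm:
  steps:
    - [0, 0, 0.001, 0, 0, 0, 1]
    - [0, 0, 0.001, 0, 0, 0, 1]
    - [0, 0, 0.001, 0, 0, 0, 1]
    - [0, 0, 0.001, 0, 0, 0, 1]
    - [0, 0, 0.001, 0, 0, 0, 1]
    - [0, 0, 0.001, 0, 0, 0, 1]

```text
time_s: 10.0
position: [0.5383, 0.0703, 0.1368]
tcp_rot: [[-0.149, 0.989, 0.0], [0.989, 0.149, -0.0], [-0.0, 0.0, -1.0]]
force: [0.1, 0.8, 4.3]
opening: 0.009
grasp_force: 2.0
```

```bash
python3 - <<'E'
from h import *
plan((0.538,0.0702,0.20),(0.989,0.145))
E
```

```text
t 10.0 pos [0.5383 0.0703 0.1368] F [0.1  0.78 4.35] open 0.009 gf 2.0
shift [-2.000e-04 -1.100e-03 -2.107e-01] turn [0.0002 0.     0.0057]
```

The right jar pushes back with only about 4 N at 4 mm, so this is the unsealed one. I rise, open and descend for the grasp, with the fingers closing across the row.

Emit:
step_arm:
  steps:
    - [0, 0, -0.07, 0, 0, 0, 1]
    - [0, 0, -0.14, 0, 0, 0, -1]
    - [0, 0, -0.14, 0, 0, 0, -1]
    - [0, 0, -0.14, 0, 0, 0, -1]
    - [0, 0, -0.14, 0, 0, 0, -1]
    - [0, 0, -0.14, 0, 0, 0, -1]
    - [0, 0, -0.14, 0, 0, 0, -1]
    - [0, 0, -0.14, 0, 0, 0, -1]

```text
time_s: 10.67
position: [0.5377, 0.0703, 0.1778]
tcp_rot: [[-0.149, 0.989, -0.002], [0.989, 0.149, 0.0], [0.0, -0.002, -1.0]]
force: [0.5, -0.8, -0.2]
opening: 0.451
grasp_force: 0.0
```

Emit:
step_arm:
  steps:
    - [0, 0, 0, 0, 0, 0, -1]
    - [0, 0, 0, 0, 0, 0, -1]
    - [0, 0, 0, 0, 0, 0, -1]
    - [0, 0, 0, 0, 0, 0, -1]
    - [0, 0, 0, 0, 0, 0, -1]
    - [0, 0, 0, 0, 0, 0, -1]
    - [0, 0, 0, 0, 0, 0, -1]

```text
time_s: 11.25
position: [0.5383, 0.0703, 0.1788]
tcp_rot: [[-0.149, 0.989, 0.0], [0.989, 0.149, -0.0], [-0.0, 0.0, -1.0]]
force: [-0.9, 0.3, -0.6]
opening: 0.963
grasp_force: 0.0
```

```bash
python3 - <<'E'
from h import *
from rig import *
s=read_state();c=capture("wrist")
T=np.eye(4);T[:3,:3]=s["tcp_rot"];T[:3,3]=s["position"];T=T@c["T_tool_cam"]
cv2.imwrite("pics/w2.png",c["image"][:,:,::-1])
for k in blobs(c["image"],(12,120,90),(27,255,255),800):
    (u,v),r=cv2.minEnclosingCircle(k); print(u,v,r,onz(c,(u,v),.108,T).round(4))
plan((0.538,0.0705,0.077),(0.989,0.145))
E
```

```text
319.5 260.9814758300781 57.09545135498047 [0.5376 0.0703 0.108 ]
308.99700927734375 77.05072784423828 70.16475677490234 [0.519  0.1608 0.108 ]
t 11.3 pos [0.5383 0.0703 0.1788] F [-0.47  0.47 -0.52] open 0.978 gf 0.0
shift [ 0.0008 -0.0008  0.3394] turn [0.0001 0.     0.0056]
```

View pics/w2.png

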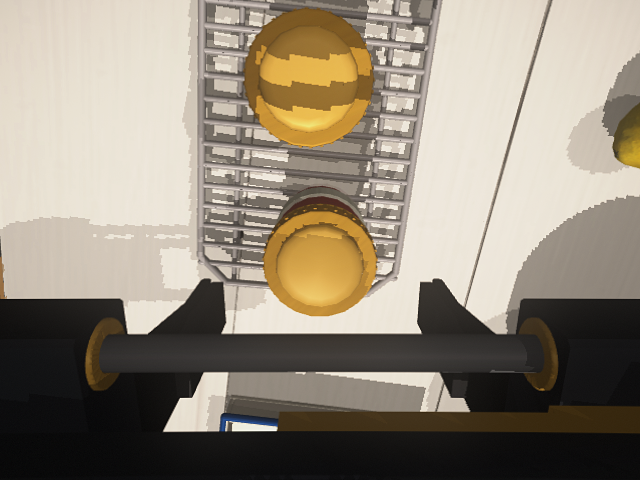

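The fingers are open, at columns 210 and 430, and the jar's cap is centred between them at (320,261). I descend straight down.

Emit:
step_arm:
  steps:
    - [0, 0, 0.08, 0, 0, 0, -1]
    - [0, 0, 0.16, 0, 0, 0, -1]
    - [0, 0, 0.24, 0, 0, 0, -1]
    - [0, 0, 0.29, 0, 0, 0, -1]
    - [0, 0, 0.32, 0, 0, 0, -1]
    - [0, 0, 0.337, 0, 0, 0, -1]
    - [0, 0, 0.339, 0, 0, 0, -1]
    - [0, 0, 0.339, 0, 0, 0, -1]

```text
time_s: 11.97
position: [0.5387, 0.0703, 0.0774]
tcp_rot: [[-0.149, 0.989, 0.001], [0.989, 0.149, -0.0], [-0.0, 0.001, -1.0]]
force: [-0.0, -0.5, 0.6]
opening: 1.0
grasp_force: 0.0
```

Emit:
step_arm:
  steps:
    - [0, 0, 0, 0, 0, 0, 1]
    - [0, 0, 0, 0, 0, 0, 1]
    - [0, 0, 0, 0, 0, 0, 1]
    - [0, 0, 0, 0, 0, 0, 1]
    - [0, 0, 0, 0, 0, 0, 1]
    - [0, 0, 0, 0, 0, 0, 1]
    - [0, 0, 0, 0, 0, 0, 1]
    - [0, 0, 0, 0, 0, 0, 1]

```text
time_s: 12.63
position: [0.5381, 0.0702, 0.0773]
tcp_rot: [[-0.149, 0.989, -0.0], [0.989, 0.149, -0.0], [-0.0, -0.0, -1.0]]
force: [-2.0, -0.6, 2.8]
opening: 0.691
grasp_force: 30.0
```

The jar is gripped: the opening is about 60 mm and the grip 30 N. I lift it.

Emit:
step_arm:
  steps:
    - [0, 0, -0.02, 0, 0, 0, 1]
    - [0, 0, -0.06, 0, 0, 0, 1]
    - [0, 0, -0.12, 0, 0, 0, 1]
    - [0, 0, -0.18, 0, 0, 0, 1]
    - [0, 0, -0.24, 0, 0, 0, 1]
    - [0, 0, -0.28, 0, 0, 0, 1]
    - [0, 0, -0.28, 0, 0, 0, 1]
    - [0, 0, -0.28, 0, 0, 0, 1]

```text
time_s: 13.3
position: [0.5384, 0.0703, 0.1613]
tcp_rot: [[-0.149, 0.989, 0.001], [0.989, 0.149, -0.0], [-0.0, 0.001, -1.0]]
force: [-0.6, -0.9, -3.4]
opening: 0.688
grasp_force: 29.9
```

```bash
python3 - <<'E'
from h import *
plan((0.57,-0.176,0.16),(1,0))
E
```

```text
t 13.3 pos [0.5384 0.0703 0.1613] F [-0.56 -0.92 -3.45] open 0.688 gf 29.9
shift [-0.8276 -0.0185  0.0046] turn [0.0014 0.0002 0.1909]
```

Emit:
step_arm:
  steps:
    - [-0.05, -0.001, 0, 0, 0, 0.02, 1]
    - [-0.14, -0.003, 0, 0, 0, 0.05, 1]
    - [-0.25, -0.006, 0, 0, 0, 0.08, 1]
    - [-0.36, -0.009, 0, 0, 0, 0.11, 1]
    - [-0.47, -0.012, 0, 0, 0, 0.14, 1]
    - [-0.58, -0.014, 0, 0, 0, 0.17, 1]
    - [-0.68, -0.016, 0, 0, 0, 0.19, 1]
    - [-0.76, -0.018, 0, 0, 0, 0.19, 1]

```text
time_s: 13.97
position: [0.5664, -0.1582, 0.1593]
tcp_rot: [[0.001, 1.0, -0.002], [1.0, -0.001, 0.001], [0.001, -0.002, -1.0]]
force: [-0.2, 0.4, -2.9]
opening: 0.685
grasp_force: 30.0
```

Emit:
step_arm:
  steps:
    - [-0.04, 0, 0, 0, 0, 0, 1]
    - [-0.065, 0, 0, 0, 0, 0, 1]
    - [-0.067, 0, 0, 0, 0, 0, 1]
    - [-0.067, 0, 0, 0, 0, 0, 1]
    - [-0.067, 0, 0, 0, 0, 0, 1]
    - [-0.067, 0, 0, 0, 0, 0, 1]

```text
time_s: 14.47
position: [0.5666, -0.1743, 0.1609]
tcp_rot: [[-0.002, 1.0, -0.001], [1.0, 0.002, 0.001], [0.001, -0.001, -1.0]]
force: [-0.5, 0.1, -2.3]
opening: 0.688
grasp_force: 30.0
```

```bash
python3 - <<'E'
from h import *
from rig import *
a=capture("wrist")["image"];b=capture("scene")["image"]
cv2.imwrite("pics/m1.png",cv2.resize(np.hstack([a,b])[:,:,::-1],(800,300)))
plan((0.57,-0.176,0.0605),(1,0))
E
```

```text
t 14.57 pos [ 0.5669 -0.1747  0.1611] F [ 0.32 -0.22 -2.93] open 0.69 gf 29.9
shift [-0.0043  0.0103  0.3355] turn [-0.0004 -0.0004  0.003 ]
```

View pics/m1.png

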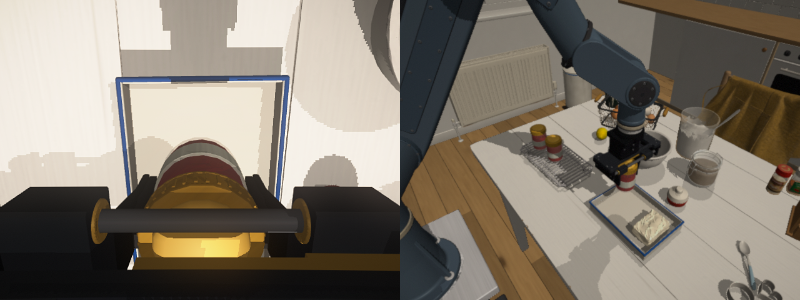

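The wrist view shows the held jar inside the tray's +y half, roughly centred between the side walls. The scene view agrees, with the butter clear of it. I lower to just above the floor.

Emit:
step_arm:
  steps:
    - [-0.004, 0.01, 0.05, 0, 0, 0, 1]
    - [-0.004, 0.01, 0.11, 0, 0, 0, 1]
    - [-0.004, 0.01, 0.17, 0, 0, 0, 1]
    - [-0.004, 0.01, 0.23, 0, 0, 0, 1]
    - [-0.004, 0.01, 0.28, 0, 0, 0, 1]
    - [-0.004, 0.01, 0.31, 0, 0, 0, 1]
    - [-0.004, 0.01, 0.32, 0, 0, 0, 1]
    - [-0.004, 0.01, 0.32, 0, 0, 0, 1]

```text
time_s: 15.23
position: [0.5698, -0.1768, 0.0645]
tcp_rot: [[-0.001, 1.0, -0.001], [1.0, 0.001, 0.001], [0.001, -0.001, -1.0]]
force: [-0.0, 0.1, -3.3]
opening: 0.687
grasp_force: 29.9
```

Emit:
step_arm:
  steps:
    - [0, 0, 0.002, 0, 0, 0, 1]
    - [0, 0, 0.004, 0, 0, 0, 1]
    - [0, 0, 0.006, 0, 0, 0, 1]
    - [0, 0, 0.008, 0, 0, 0, 1]
    - [0, 0, 0.008, 0, 0, 0, 1]
    - [0, 0, 0.008, 0, 0, 0, 1]

```text
time_s: 15.73
position: [0.5701, -0.1774, 0.063]
tcp_rot: [[-0.001, 1.0, 0.0], [1.0, 0.001, -0.0], [-0.0, 0.0, -1.0]]
force: [0.2, 0.5, -1.3]
opening: 0.687
grasp_force: 29.9
```

Emit:
step_arm:
  steps:
    - [0, 0, 0.001, 0, 0, 0, 1]
    - [0, 0, 0.002, 0, 0, 0, 1]
    - [0, 0, 0.002, 0, 0, 0, 1]
    - [0, 0, 0.002, 0, 0, 0, 1]

```text
time_s: 16.07
position: [0.57, -0.1773, 0.062]
tcp_rot: [[-0.001, 1.0, -0.0], [1.0, 0.001, 0.0], [0.0, -0.0, -1.0]]
force: [-0.3, 0.2, -2.9]
opening: 0.69
grasp_force: 29.9
```

Emit:
step_arm:
  steps:
    - [0, 0, 0.001, 0, 0, 0, 1]
    - [0, 0, 0.002, 0, 0, 0, 1]
    - [0, 0, 0.002, 0, 0, 0, 1]
    - [0, 0, 0.002, 0, 0, 0, 1]

```text
time_s: 16.4
position: [0.57, -0.1773, 0.0615]
tcp_rot: [[-0.001, 1.0, 0.0], [1.0, 0.001, -0.0], [-0.0, 0.0, -1.0]]
force: [-0.7, -1.0, -2.5]
opening: 0.689
grasp_force: 29.9
```

Emit:
step_arm:
  steps:
    - [0, 0, 0.001, 0, 0, 0, 1]
    - [0, 0, 0.002, 0, 0, 0, 1]
    - [0, 0, 0.002, 0, 0, 0, 1]
    - [0, 0, 0.002, 0, 0, 0, 1]

```text
time_s: 16.73
position: [0.57, -0.1773, 0.0614]
tcp_rot: [[-0.001, 1.0, 0.0], [1.0, 0.001, -0.0], [-0.0, 0.0, -1.0]]
force: [-1.9, 0.6, 4.7]
opening: 0.69
grasp_force: 30.0
```

Contact with the tray floor: the vertical force went from −2.5 to +4.7 N. I back off very slightly and release.

Emit:
step_arm:
  steps:
    - [0, 0, -0.001, 0, 0, 0, 1]
    - [0, 0, -0.001, 0, 0, 0, -1]
    - [0, 0, -0.001, 0, 0, 0, -1]
    - [0, 0, -0.001, 0, 0, 0, -1]
    - [0, 0, -0.001, 0, 0, 0, -1]
    - [0, 0, -0.001, 0, 0, 0, -1]
    - [0, 0, -0.001, 0, 0, 0, -1]
    - [0, 0, -0.001, 0, 0, 0, -1]

```text
time_s: 17.4
position: [0.57, -0.1773, 0.0611]
tcp_rot: [[-0.001, 1.0, 0.0], [1.0, 0.001, 0.0], [0.0, 0.0, -1.0]]
force: [-0.1, -0.7, -0.3]
opening: 0.991
grasp_force: 0.0
```

Emit:
step_arm:
  steps:
    - [0, 0, -0.03, 0, 0, 0, -1]
    - [0, 0, -0.08, 0, 0, 0, -1]
    - [0, 0, -0.16, 0, 0, 0, -1]
    - [0, 0, -0.25, 0, 0, 0, -1]
    - [0, 0, -0.35, 0, 0, 0, -1]
    - [0, 0, -0.45, 0, 0, 0, -1]
    - [0, 0, -0.53, 0, 0, 0, -1]
    - [0, 0, -0.55, 0, 0, 0, -1]

```text
time_s: 18.07
position: [0.5722, -0.1783, 0.2315]
tcp_rot: [[-0.001, 1.0, 0.008], [1.0, 0.001, -0.004], [-0.004, 0.008, -1.0]]
force: [1.0, -0.4, 0.0]
opening: 1.002
grasp_force: 0.0
```

Emit:
step_arm:
  steps:
    - [0, -0.08, -0.05, 0, 0, 0, -1]
    - [0, -0.2, -0.08, 0, 0, 0, -1]
    - [0, -0.3, -0.08, 0, 0, 0, -1]
    - [0, -0.36, -0.08, 0, 0, 0, -1]
    - [0, -0.36, -0.08, 0, 0, 0, -1]
    - [0, -0.36, -0.08, 0, 0, 0, -1]

```text
time_s: 18.57
position: [0.4614, -0.1772, 0.2502]
tcp_rot: [[0.0, 1.0, 0.0], [1.0, -0.0, 0.0], [0.0, 0.0, -1.0]]
force: [0.7, 0.2, 0.1]
opening: 1.001
grasp_force: 0.0
```

```bash
python3 - <<'E'
from h import *
from rig import *
c=capture("top");b=capture("scene")["image"]
for k in blobs(c["image"],(12,120,90),(27,255,255),150):
    (u,v),r=cv2.minEnclosingCircle(k)
    if 250<v<340 and 100<u<520: print(u,v,r,onz(c,(u,v),.107).round(4),onz(c,(u,v),.091).round(4))
cv2.imwrite("pics/m2.png",cv2.resize(np.hstack([c["image"],b])[:,:,::-1],(800,300)))
plan((0.57,-0.176,0.0605),(1,0))
E
```

```text
178.5 311.5 16.140111923217773 [0.5131 0.2609 0.107 ] [0.5117 0.2658 0.091 ]
232.0 307.3958435058594 16.977725982666016 [0.5194 0.161  0.107 ] [0.5182 0.1642 0.091 ]
414.6910705566406 275.7479553222656 16.1949405670166 [ 0.5708 -0.174   0.107 ] [ 0.5704 -0.1764  0.091 ]
t 18.67 pos [ 0.463  -0.1778  0.2502] F [-0.31 -0.77  0.26] open 0.999 gf 0.0
shift [0.006  0.3558 0.6329] turn [0.0017 0.0007 0.0007]
```

View pics/m2.png

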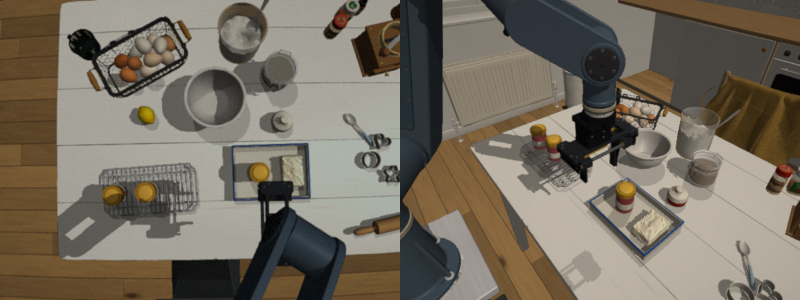

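The jar stands upright in the free half of the tray at (0.570, −0.176), and the two sealed jars are still in their places on the rack. The gripper is clear of everything, so I hand in.

```bash
python3 -c "
from rig import *
print(hand_in())"
```

```text
the job is handed in; nothing more can be done
None
```

I pressed all three lids from left to right (about 14.6, 13.5 and 4.3 N at 4 mm), found the right-hand jar unsealed, set it upright in the free half of the tray beside the butter, and handed the job in.

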